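# Lock the rotary stage with its slotted disc and bar

### The job

Lock the small rotary stage: push the white peg round until the slot in the blue disc lines up with the steel locking bar, then push the bar by its red plate through the slot until it stops against the end of the keeper behind the disc. Line the slot up while the bar is still outside the disc, push the bar along without lifting it out of its guide, and leave the brass weight, the steel roller and the jaw insert standing where they are.

Things in the scene. Friction and masses are not known exactly. Their poses are not given: they have to be found in the camera images.
- lock_base: fixed grey base plate, 240 x 90 x 10 mm, flat on the desk. Frame on its underside (z = 0 is the desk top): +x is the way the bar is pushed, z up; plate spans x -110 to 130, y -45 to 45 mm. Disc axis at x = 60, y = 0. The bar's guide, an open channel, runs along y = 0 from x = -104 to 18, 27 mm wide outside, walls up to z = 28; a bridge 43 mm wide, top z = 36, spans it at x = 12 to 18
- lock_disc (a joint): turn of the blue disc about its vertical axis, rad, counterclockwise positive from above; no end stops, light friction (about 1.5 N at the peg), stays where left. The slot lies along the bar at 0 and at every multiple of pi: either way round will do. The bar's rounded nose enters if the slot is within about 0.1 rad, and then draws it straight
- slot (a point): point on the disc's axis at the height of its top (z = 30 mm above the desk); x axis along the slot, turning with the disc. The disc is 76 mm in diameter; the slot cuts right across it, 18 mm wide, with a dark floor at z = 14 mm and bevelled mouths
- peg (a point): centre of the top end (z = 75 mm) of the white upright finger peg fixed on the disc: 12 mm in diameter, with a 16 mm collar below z = 35 mm, rising from the disc's top at z = 30 mm, 26 mm from the disc's axis on the slot frame's +y side. It can be pushed sideways from any side
- bar_home (a point): middle of the end stop of the keeper (open-topped aluminium fork behind the disc, base frame x = 102 to 125 mm, top at z = 30 mm); at base frame x = 117 mm, z = 22 mm. The bar's nose point comes here when the bar is fully home
- lock_bar: loose steel locking bar, 12 mm wide, 14 mm high, 115 mm long, about 0.2 kg, lying in the guide with about 1.5 mm play each side; origin at the middle of its underside (z = 15 mm in the guide), +x along the bar toward the disc. It slides along the guide with little friction; it is blocked by the disc unless the slot is lined up
- bar_nose (a point): tip of the bar's rounded front end, at mid height of the bar; at the start it is 8 to 18 mm short of the disc's rim
- push_plate (a point): centre of the rear face of the red upright push plate at the bar's rear end; the plate is 44 mm wide, 10 mm thick and reaches from z = 31 to 63 mm above the desk, over the guide's walls. Nothing stands behind it: push it along the bar's +x. With the bar fully home this point is at base frame x = 2 mm
- weight_1: bystander: brass check weight with a knob, 38 mm in diameter, 60 mm high, standing beside the base plate; origin at the centre of its underside
- roller_1: bystander: bright steel roller, 20 mm in diameter, 60 mm high, standing on end beside the base plate; origin at the centre of its underside
- jaw_insert_1: bystander: grey serrated jaw insert, 64 x 28 x 19 mm, lying beside the base plate; origin at the centre of its underside

How it is judged:
By the outcome, as a careful person would: the job done as asked, in the order asked, and still so for the second after the job is handed in, with the robot touching nothing.
It also fails if it takes over 51 s, if anything falls off the work surface, if the arm or the gripper's body presses on something with over 40 N, if the wrist force passes 120 N, or if a joint passes its speed limit or range.

### The arm

A 6-joint arm with a two-finger parallel gripper is mounted at the origin on a cart in front of the work surface, level with it; the furniture and walls round the work are solid. World frame = base frame: x ahead of the robot, y to its left, z up, the work surface at z = 0. Lengths are in mm, angles in rad, forces in N, time in s.
With the tool pointing down it reaches from about 350 to 975 mm from the base axis. Payload 7.1 kg.
Tool frame: the origin (TCP) lies on the front face of the gripper's body, between the roots of the fingers; the fingertips stand 80 mm ahead of it and the grasp point (between the pads) lies 61 mm ahead of it (env.tips_ahead is the distance from the TCP to the fingertips, in mm); z points along the fingers, y is the direction in which the jaws open and shut (so a half turn about z gives the same grasp; the last joint's range is limited). The gripper opens to 88 mm and grips with 3 to 60 N. Pads are 20 mm wide; open, the fingers measure 115 mm over their backs; the gripper's body (75 mm by 178 mm) begins 61 mm behind the grasp point.
Start: joints at [1.116, 0.423, 1.63, -0, 1.089, -0.019], TCP at [263.803, 566.581, 302.675] pointing down, gripper open.
Joint ranges: [-3, 3], [-0.9, 2.11], [0.09, 2.58], [-1.31, 4.45], [0.11, 2.69], [-2.54, 2.54]. Speed limits (rad/s): [2.39, 2.39, 3.01, 3.14, 3.14, 3.14].

### API

Orientations are given as a unit quaternion [x, y, z, w].
In Python, from station import env, set_gripper, viewer, workorder gives the robot as it stands. Calls block until the motion is done:
- env.reach(position, orientation): joint-space move of the TCP to a pose.
- env.move_l(position, rot=None, rate=150, f_stop=None): straight line of the TCP; rot=None keeps the orientation; rate is the mean speed in mm/s. With f_stop (N) it stops when the force on the tool has changed by that much, and returns True; else False.
- env.move_joints(angles): joint-space move.
- set_gripper(opening): finger opening in mm; the grip force is fixed at half the most; returns when the fingers have stopped.
- env.hold(seconds).
- env.ik(position, orientation): joint angles nearest the present ones, or None.
- env.read_state(): the state.
- viewer.camera(name): name is "scene" or "side" or "wrist"; returns the picture (480x640x3 uint8, blue, green, red); there is no depth.
- viewer.camera_params(name): a dict with "fx", "fy", "cx", "cy" (pixels), "pose" (4x4, takes a point from camera to world coordinates); the wrist camera has in their place "tool_from_camera" (4x4, takes a point from camera to tool coordinates, whose origin is the TCP and whose axes are the flange's). Camera axes: x right, y up, looking along -z (the intrinsics and any distortion apply to the point x, -y, -z); pixel columns grow to the right and rows downward; lengths in mm; the calibration is good to about 2 mm. A picture is of the moment at which its call begins: read the wrist's pose just before it. camera_params takes no time and is no camera call.
A pose or a line that the arm cannot do raises env.IKError and nothing moves.
- workorder.sign_off(): hands the job in, once; it reports no verdict.
The state is a dict: "time_s": time; "qpos": joint angles; "dq": joint speeds; "tau": joint torques, N m; "tool_pos": TCP position; "orientation": TCP orientation; "force": force on the tool from outside, world axes, zero at the start; "wrist_torque": the same for the moment, N m; "width": finger opening in mm.
Only numpy, scipy, OpenCV 4.12 (cv2) and the standard library are available. Lean on these libraries where they do the work, as an engineer would, in place of code of your own. Each camera call takes 0.05 s, during which the arm holds its last target. There are 200 camera calls.

## Working session

There is one attempt and no reset: what is moved stays moved. The work goes in short steps, each a Python script; the robot and the scene stay as the last script left them, time stands still between calls to the robot, and variables do not carry over. Pictures are saved under pics/ and viewed, about 8 in all and at most 12, crops included, and the job is handed in when it is done.

```bash
mkdir -p pics; ls; python3 - <<'E'
from station import env, viewer
import cv2
for n in ("scene","side","wrist"):
    cv2.imwrite(f"pics/{n}0.png",viewer.camera(n)); p=viewer.camera_params(n); print(n,p)
s=env.read_state(); print(s["time_s"],s["tool_pos"],s["orientation"])
E
```

```text
pics
scene {'fx': 558.223044553473, 'fy': 558.223044553473, 'cx': 311.40291554567966, 'cy': 231.62703043104727, 'pose': array([[ 6.64901394e-01,  5.43956274e-01, -5.11876653e-01,
         7.86513826e+01],
       [-7.46831077e-01,  4.72935403e-01, -4.67520531e-01,
        -1.46471580e+02],
       [-1.22261348e-02,  6.93140445e-01,  7.20698859e-01,
         7.02037301e+02],
       [ 0.00000000e+00,  0.00000000e+00,  0.00000000e+00,
         1.00000000e+00]])}
side {'fx': 623.8270300896321, 'fy': 623.8270300896321, 'cx': 300.8620453392529, 'cy': 230.8528773451357, 'pose': array([[ 8.14497923e-01,  3.41855015e-01, -4.68751834e-01,
         1.25261804e+02],
       [-5.79967560e-01,  4.58611666e-01, -6.73285206e-01,
        -3.17036138e+02],
       [-1.51908648e-02,  8.20250260e-01,  5.71803068e-01,
         5.68881717e+02],
       [ 0.00000000e+00,  0.00000000e+00,  0.00000000e+00,
         1.00000000e+00]])}
wrist {'fx': 343.0642051659363, 'fy': 343.0642051659363, 'cx': 316.8559840436068, 'cy': 241.4633686373571, 'tool_from_camera': array([[ 6.89094087e-04,  9.67946349e-01,  2.51156109e-01,
         6.84105069e+01],
       [ 9.99999654e-01, -7.83938556e-04,  2.77582794e-04,
         2.41442048e-01],
       [ 4.65576209e-04,  2.51155830e-01, -9.67946554e-01,
        -8.35295030e+01],
       [ 0.00000000e+00,  0.00000000e+00,  0.00000000e+00,
         1.00000000e+00]])}
0.15 [263.67922613 566.30926513 302.09338694] [ 2.16210986e-01  9.76346503e-01 -5.44659826e-04 -1.40566881e-04]
```

View pics/scene0.png

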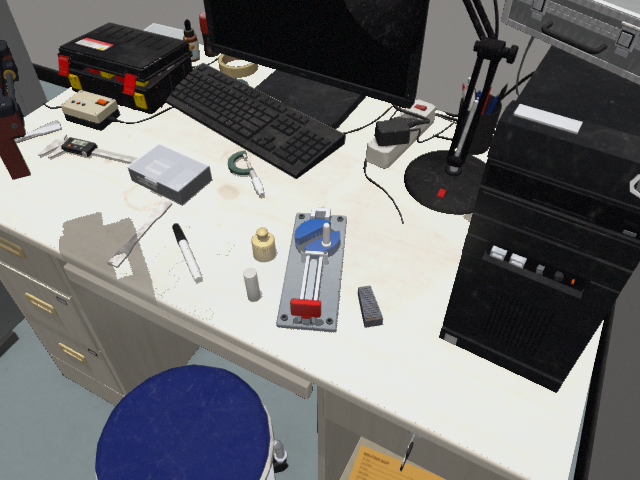

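View pics/wrist0.png

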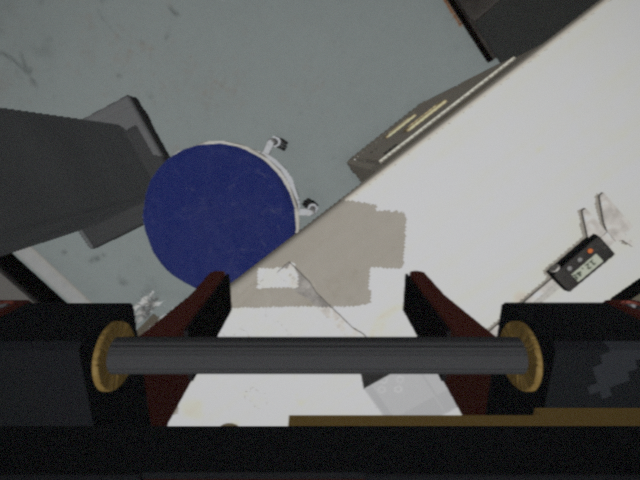

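The scene view shows the stage at about (285–345, 208–328): disc at (318, 238), peg at (326, 232), red plate at (306, 308). The weight is at (263, 243), the roller at (251, 284) and the insert at (370, 305). The wrist camera doesn't see the stage yet.

```bash
cat > h.py <<'E'
import numpy as np, cv2
from station import env, viewer
def ray(p,px):
    d=np.array([(px[0]-p['cx'])/p['fx'],-(px[1]-p['cy'])/p['fy'],-1.]); T=p['pose']; return T[:3,3],T[:3,:3]@d
def onz(p,px,z):
    o,d=ray(p,px); return (o+d*(z-o[2])/d[2])
def proj(p,X):
    T=np.linalg.inv(p['pose']); c=T[:3,:3]@np.asarray(X,float)+T[:3,3]
    return np.array([p['cx']-p['fx']*c[0]/c[2],p['cy']+p['fy']*c[1]/c[2]])
def wristp():
    from scipy.spatial.transform import Rotation as R
    s=env.read_state(); p=dict(viewer.camera_params('wrist')); T=np.eye(4)
    T[:3,:3]=R.from_quat(s['orientation']).as_matrix(); T[:3,3]=s['tool_pos']; p['pose']=T@p['tool_from_camera']; return p
E
python3 - <<'E'
from h import *
sc=viewer.camera_params('scene'); sd=viewer.camera_params('side')
for n,px,z in [('disc',(318,238),30),('plate',(306,308),50),('roller',(251,297),0),('weight',(263,257),0),('ins',(370,305),15)]:
    X=onz(sc,px,z); print(n,X.round(),proj(sd,X).round())
c=proj(sd,onz(sc,(312,270),20)).astype(int)
a=cv2.imread('pics/scene0.png')[195:345,240:400]; b=cv2.imread('pics/side0.png')
x0=max(c[0]-100,0);y0=max(c[1]-90,0); b=b[y0:y0+188,x0:x0+200]; print(x0,y0)
cv2.imwrite('pics/a.png',cv2.resize(a,None,fx=4,fy=4,interpolation=cv2.INTER_CUBIC)); cv2.imwrite('pics/b.png',cv2.resize(b,None,fx=4,fy=4,interpolation=cv2.INTER_CUBIC)[:600])
E
```

```text
disc [552. 272.  30.] [311. 249.]
plate [423. 181.  50.] [270. 308.]
roller [409. 286.   0.] [221. 298.]
weight [480. 331.   0.] [248. 263.]
ins [510. 130.  15.] [350. 323.]
194 189
```

View pics/a.png

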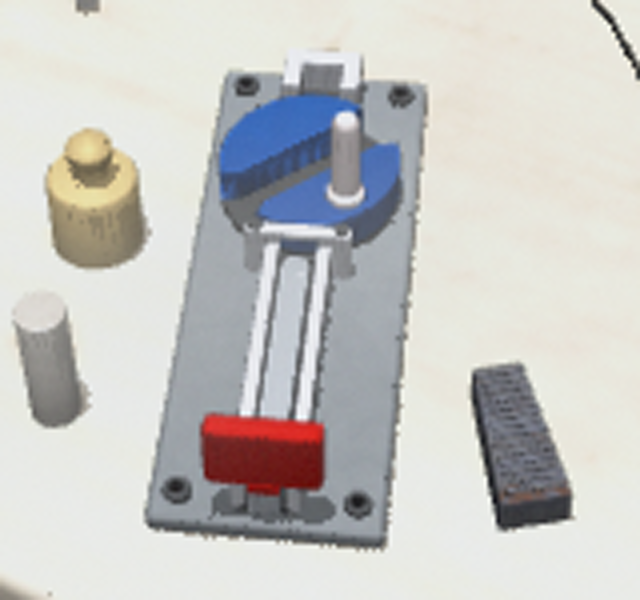

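View pics/b.png

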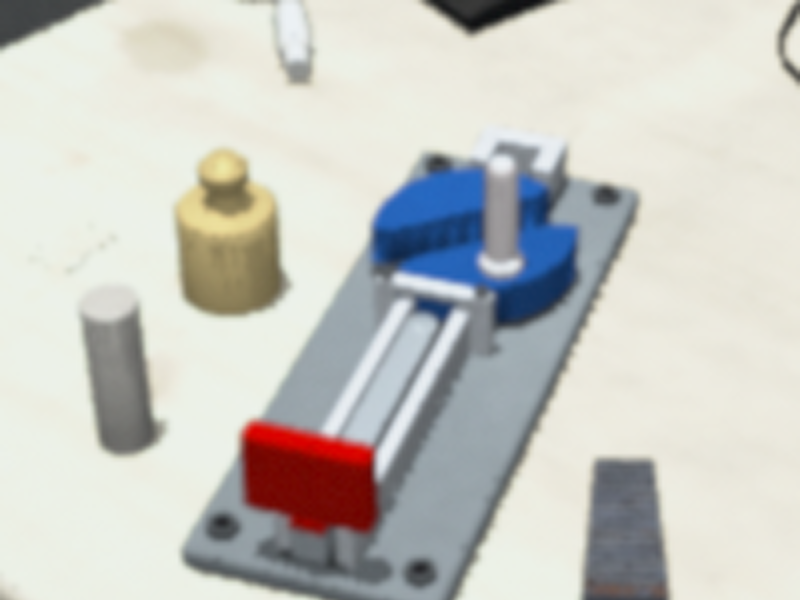

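Crops show the slot well off the bar line, the peg top at scene (326, 224.5) and side (319.5, 230), and the bar nose still outside the disc. I'll do a coarse fit, then take a close wrist view in the pushing orientation.

```bash
cat >> h.py <<'E'
def B(p,x,y,z):  # base-frame point to world; p=(X,Y,yaw)
    c,s=np.cos(p[2]),np.sin(p[2]); return np.array([p[0]+c*x-s*y,p[1]+s*x+c*y,z])
def quat(yaw): # tool down, tool y along heading yaw
    from scipy.spatial.transform import Rotation as R
    y=np.array([np.cos(yaw),np.sin(yaw),0]); z=np.array([0,0,-1.]); return R.from_matrix(np.c_[np.cross(y,z),y,z]).as_quat()
E
python3 - <<'E'
from h import *
from scipy.optimize import least_squares
sc=viewer.camera_params('scene'); sd=viewer.camera_params('side')
S=lambda x,y:(240+x/4,195+y/4); D=lambda x,y:(194+x/4,189+y/4)
obs=[(sc,S(228,70),(130,45,10)),(sc,S(428,85),(130,-45,10)),(sc,S(147,525),(-110,45,0)),(sc,S(385,548),(-110,-45,0)),
 (sd,D(420,152),(130,45,10)),(sd,D(638,190),(130,-45,10)),(sd,D(183,560),(-110,45,0))]
f=lambda v:np.concatenate([proj(c,B(v,*X))-px for c,px,X in obs])
r=least_squares(f,[500,235,.6]); print(r.x,r.fun.reshape(-1,2).round(1).tolist())
p=r.x; np.save('base.npy',p)
def inb(X): 
    d=X[:2]-p[:2]; c,s=np.cos(p[2]),np.sin(p[2]); return np.round([c*d[0]+s*d[1],-s*d[0]+c*d[1]],1)
for c,q in((sc,S(345,118)),(sd,D(502,163))): print('peg',inb(onz(c,q,75)))
for c,q in((sc,S(265,420)),(sd,D(311,435))): print('platetop',inb(onz(c,q,63)))
for n,q,z in[('roller',S(41,312),60),('weight',S(90,140),60),('ins',S(520,440),19)]: print(n,inb(onz(sc,q,z)))
s=env.read_state()
for yaw in(p[2],p[2]+np.pi):
    for bx,by,z in((10,-40,230),(60,-26,125),(-110,0,125),(-8,0,125)):
        q=env.ik(B(p,bx,by if yaw==p[2] else abs(by) if z==230 else by,z),quat(yaw)); print(bx,None if q is None else np.round(q,2))
E
```

```text
[510.42462967 243.08913656   0.61768266] [[-0.1, -1.0], [0.3, -1.3], [-0.0, 0.9], [0.3, 0.3], [0.3, -1.7], [0.7, -1.1], [-1.3, 1.9]]
peg [ 38.8 -15.4]
peg [ 38.9 -17.7]
platetop [-1.022e+02  1.000e-01]
platetop [-102.3   -1.3]
roller [-58.7  89.4]
weight [31.3 86.3]
ins [-69.2 -91.8]
10 [ 0.36  0.46  1.78 -0.    0.91 -0.26]
60 [ 0.4   0.66  1.71 -0.    0.77 -0.22]
-110 [ 0.38  0.5   2.09 -0.    0.55 -0.24]
-8 [ 0.42  0.59  1.87 -0.    0.68 -0.2 ]
10 None
60 None
-110 None
-8 None
```

Coarse fit agrees between the cameras: the peg radius comes out near 26.6 mm against 26 given. The peg is at about −142° in the base frame and should go to −90°. Now a wrist view.

```bash
python3 - <<'E'
from h import *
p=np.load('base.npy')
env.reach(B(p,10,-45,230),quat(p[2])); set_gripper(30)
w=wristp(); np.save('w1.npy',w['pose']); im=viewer.camera('wrist'); cv2.imwrite('pics/w1.png',im)
for X in((130,45,10),(130,-45,10),(-110,45,10),(-110,-45,10),(60,0,30)): print(proj(w,B(p,*X)).round())
print(env.read_state()['time_s'],env.read_state()['force'])
cv2.imwrite('pics/w1c.png',cv2.resize(im[20:320,120:520],None,fx=2,fy=2,interpolation=cv2.INTER_CUBIC))
E
```

```text
Traceback (most recent call last):
NameError: name 'set_gripper' is not defined
```

```bash
sed -i 's/import env, viewer/import env, viewer, set_gripper, workorder/' h.py; python3 - <<'E'
from h import *
p=np.load('base.npy')
set_gripper(30)
w=wristp(); np.save('w1.npy',w['pose']); im=viewer.camera('wrist'); cv2.imwrite('pics/w1.png',im)
for X in((130,45,10),(130,-45,10),(-110,45,10),(-110,-45,10),(60,0,30)): print(proj(w,B(p,*X)).round())
print(env.read_state()['time_s'],env.read_state()['force'])
cv2.imwrite('pics/w1c.png',cv2.resize(im[20:320,120:520],None,fx=2,fy=2,interpolation=cv2.INTER_CUBIC))
E
```

```text
[460. 126.]
[449. 230.]
[174. 126.]
[184. 230.]
[378. 182.]
2.875 [-1.14614073 -0.49829621 -0.32318594]
```

View pics/w1c.png

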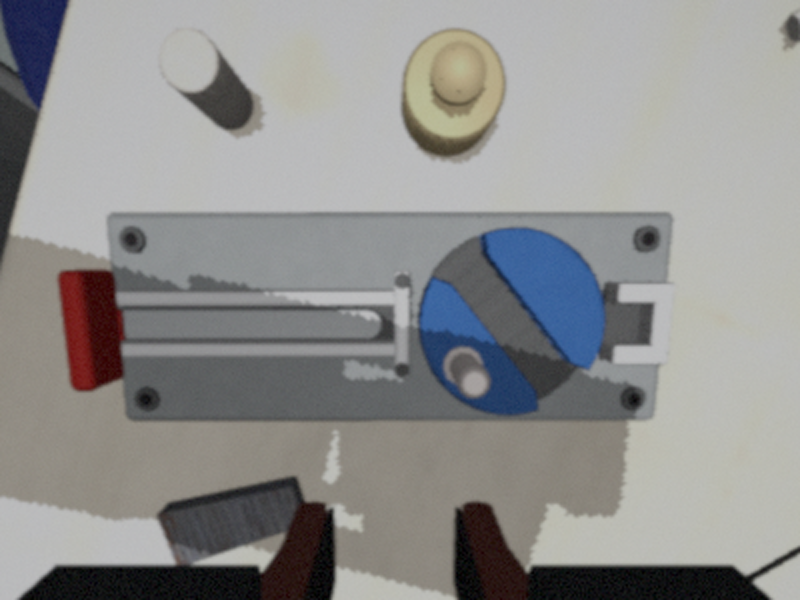

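The wrist view shows the base corners at (174, 126.5), (456, 126.5), (447.5, 229.5) and (183.5, 229), and the disc centre at (376.5, 180). The peg top is at (357, 210). The predictions agree within 4 px. Next I'll refit and compute the peg.

```bash
python3 - <<'E'
from h import *
from scipy.optimize import least_squares
w=viewer.camera_params('wrist'); w=dict(w); w['pose']=np.load('w1.npy'); p0=np.load('base.npy')
K=lambda x,y:(120+x/2,20+y/2)
obs=[(K(108,213),(-110,45,10)),(K(672,213),(130,45,10)),(K(655,419),(130,-45,10)),(K(127,418),(-110,-45,10)),(K(513,320),(60,0,30))]
f=lambda v:np.concatenate([proj(w,B(v,*X))-px for px,X in obs])
r=least_squares(f,p0); print(p0,r.x,r.fun.reshape(-1,2).round(1).tolist())
for p in(p0,r.x,(p0+r.x)/2):
    c,s=np.cos(p[2]),np.sin(p[2])
    for n,q,z in[('peg',K(474,380),75),('nose',K(382,323),22),('plate rear top mid',K(66,331),63)]:
        d=onz(w,q,z)[:2]-p[:2]; print(n,np.round([c*d[0]+s*d[1],-s*d[0]+c*d[1]],1))
np.save('base2.npy',(p0+r.x)/2)
E
```

```text
[510.42462967 243.08913656   0.61768266] [509.13158555 242.67167142   0.61902837] [[-1.6, -1.0], [2.0, -1.2], [0.3, 0.4], [-0.5, 1.0], [-0.1, 1.5]]
peg [ 38.3 -15.6]
nose [ 5.2 -0.2]
plate rear top mid [-108.5    0.2]
peg [ 39.6 -16.1]
nose [ 6.5 -0.6]
plate rear top mid [-1.072e+02 -1.000e-01]
peg [ 38.9 -15.9]
nose [ 5.8 -0.4]
plate rear top mid [-1.079e+02  1.000e-01]
```

```bash
python3 - <<'E'
from h import *
p=np.load('base2.npy'); q=quat(p[2])
print(env.move_l(B(p,39,-16,170),q)); print('down',env.move_l(B(p,39,-16,125),rate=80,f_stop=8))
for a in(-130,-117,-103,-90):
    a=np.radians(a); print(env.move_l(B(p,60+26*np.cos(a),26*np.sin(a),125),rate=60,f_stop=25),env.read_state()['force'].round(1))
set_gripper(0); s=env.read_state(); print('w',s['width'],s['force']); set_gripper(30)
env.move_l(B(p,60,-26,170)); env.move_l(B(p,40,-45,220),rate=250)
w=wristp(); np.save('w2.npy',w['pose']); im=viewer.camera('wrist'); cv2.imwrite('pics/w2.png',im)
cv2.imwrite('pics/w2c.png',cv2.resize(im[80:260,140:440],None,fx=2.6,fy=2.6,interpolation=cv2.INTER_CUBIC))
print(env.read_state()['time_s'])
E
```

```text
False
down False
False [-0.3  0.1  0.7]
False [-0.5 -1.6  0.6]
False [ -2.9 -10.    3. ]
False [-0.3 -4.  -0.7]
w 11.06458112449875 [-2.12074543 -5.15956809 -0.52713648]
7.0667
```

View pics/w2c.png

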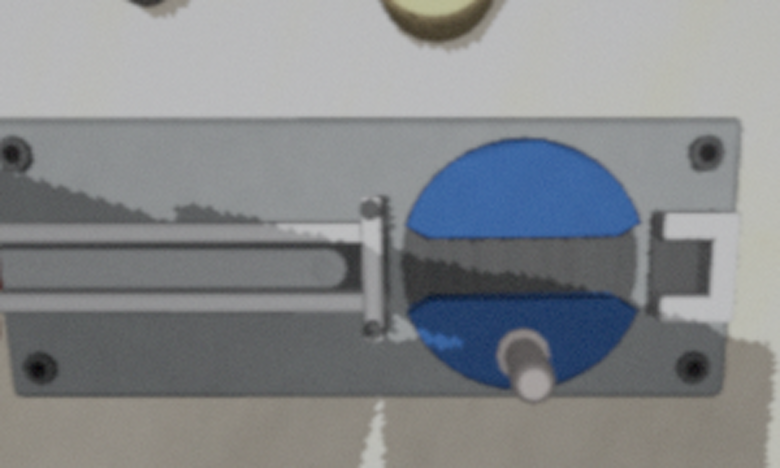

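The slot edges run level at crop rows 237 and 295.5, parallel to the base edge at row 119. The slot is aligned within about 0.01 rad and the bar is still outside the disc. Now for the bar push.

```bash
python3 - <<'E'
from h import *
p=np.load('base2.npy'); q=quat(p[2])
def bx():
    s=env.read_state(); d=s['tool_pos'][:2]-p[:2]; c,n=np.cos(p[2]),np.sin(p[2]); f=s['force']
    return np.round([c*d[0]+n*d[1],-n*d[0]+c*d[1],s['tool_pos'][2],c*f[0]+n*f[1],-n*f[0]+c*f[1],f[2],s['time_s']],1)
set_gripper(0)
env.reach(B(p,-150,0,200),q); env.move_l(B(p,-150,0,115),rate=120); print(bx())
print('approach',env.move_l(B(p,-115,0,115),rate=40,f_stop=6),bx())
print('push1',env.move_l(B(p,-60,0,115),rate=40,f_stop=12),bx())
print('push2',env.move_l(B(p,-28,0,115),rate=30,f_stop=12),bx())
print('push3',env.move_l(B(p,2,0,115),rate=15,f_stop=8),bx())
E
```

```text
[-1.495e+02 -1.000e-01  1.152e+02  1.000e-01 -4.000e-01  2.000e-01
  9.400e+00]
approach True [-116.2    0.2  114.7    0.     0.3   -0.2   10.2]
push1 False [-6.01e+01 -0.00e+00  1.15e+02  4.00e-01  1.00e-01  1.00e-01  1.18e+01]
push2 False [-27.8  -0.  115.    0.    0.4   0.9  13. ]
push3 True [-8.600e+00  1.000e-01  1.145e+02  5.000e-01  4.000e-01 -2.000e-01
  1.430e+01]
```

```bash
python3 - <<'E'
from h import *
p=np.load('base2.npy'); q=quat(p[2])
def bx():
    s=env.read_state(); d=s['tool_pos'][:2]-p[:2]; c,n=np.cos(p[2]),np.sin(p[2]); f=s['force']
    return np.round([c*d[0]+n*d[1],s['tool_pos'][2],c*f[0]+n*f[1],f[2],s['time_s']],1).tolist()
for i in range(2): print(env.move_l(B(p,5,0,115),rate=12,f_stop=10),bx()); env.hold(.3); print(bx())
env.move_l(B(p,-60,0,115),rate=100); env.move_l(B(p,-60,0,160),rate=150); env.move_l(B(p,20,-55,220),rate=200); env.hold(.3)
w=wristp(); np.save('w3.npy',w['pose']); im=viewer.camera('wrist'); cv2.imwrite('pics/w3.png',im)
print([proj(w,B(p,*X)).round(1).tolist() for X in((117,0,22),(2,0,63),(2,0,31))])
cv2.imwrite('pics/w3c.png',cv2.resize(im[60:260,180:480],None,fx=2.6,fy=2.6,interpolation=cv2.INTER_CUBIC))
E
```

```text
True [-8.5, 113.7, 0.4, -0.3, 14.8]
[-8.8, 113.4, -0.0, -0.7, 15.1]
True [-8.3, 113.0, 0.2, 0.3, 15.6]
[-8.6, 112.7, 1.3, -0.4, 15.8]
[[444.5, 171.5], [296.5, 174.0], [299.8, 171.6]]
```

View pics/w3c.png

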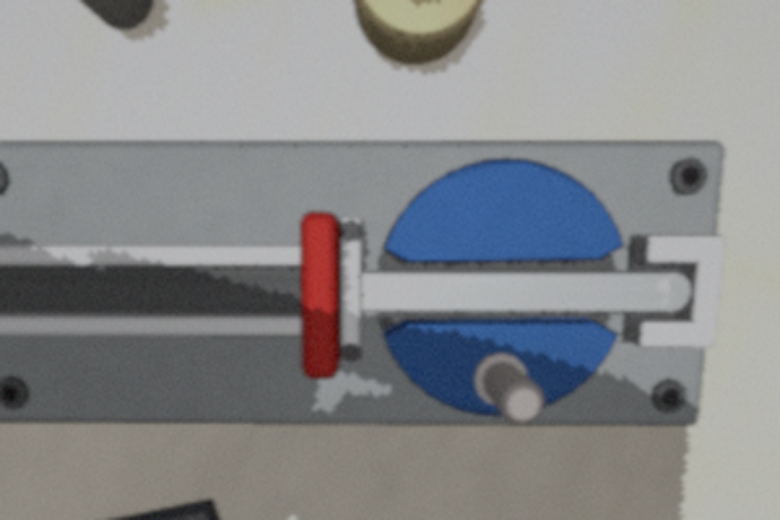

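The nose is at crop (692, 291), or px 446, against a predicted home position of 444.5. It sits against the keeper's end at (695, 291). The bar is through the slot, and all three stops came at the same place. I'll do one slightly firmer confirming push, then retreat and check.

```bash
python3 - <<'E'
from h import *
p=np.load('base2.npy'); q=quat(p[2])
def bx():
    s=env.read_state(); d=s['tool_pos'][:2]-p[:2]; c,n=np.cos(p[2]),np.sin(p[2]); f=s['force']
    return np.round([c*d[0]+n*d[1],s['tool_pos'][2],c*f[0]+n*f[1],f[2],s['time_s']],1).tolist()
env.move_l(B(p,-60,0,160),q,rate=200); env.move_l(B(p,-60,0,115),rate=120); env.move_l(B(p,-14,0,115),rate=80); env.hold(.2); print(bx())
print(env.move_l(B(p,6,0,115),rate=12,f_stop=16),bx())
env.move_l(B(p,-60,0,115),rate=100); env.move_l(B(p,-60,0,160),rate=150); env.move_l(B(p,-60,-20,260),rate=200); env.hold(.3); print(bx())
a=viewer.camera('scene'); b=viewer.camera('side'); w=viewer.camera('wrist')
ims=[cv2.resize(x,(400,400),interpolation=cv2.INTER_CUBIC) for x in(a[195:345,240:390],b[205:365,200:360])]
cv2.imwrite('pics/f.png',np.hstack(ims)); cv2.imwrite('pics/w4.png',w)
E
```

```text
[-14.5, 115.0, -0.4, 0.5, 20.2]
True [-8.6, 114.5, -0.5, -0.0, 21.0]
[-60.4, 259.0, -0.1, -0.1, 23.1]
```

View pics/f.png

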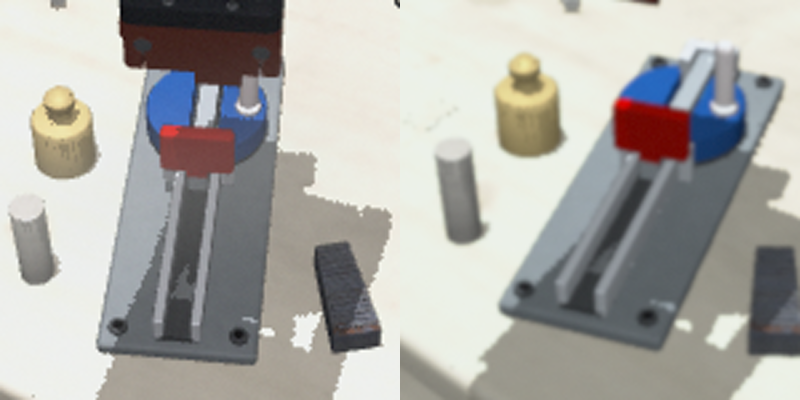

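The bar is through the slot and lying flat, with the plate at the bridge. The three bystanders are still standing in place and the robot is clear. The firmer 16 N push stopped at the same point. I'm handing the job in.

```bash
python3 -c "
from station import workorder,env
print(workorder.sign_off(), env.read_state()['time_s'])"
```

```text
the job is handed in; nothing more can be done
the job is handed in; nothing more can be done
```

The stage is locked, and the job was handed in at about 23 s of the 51 s allowed.

- **Aligning the slot:** I moved the white peg about 53° round with the jaws open around it, then closed them on it at the end to centre it. The wrist image showed the slot within about 0.01 rad of the bar line, with the bar still outside the disc.
- **Pushing the bar:** I pushed the red plate with the closed fingers, low down and straight along the guide. The bar stopped at the same place (within 0.3 mm) on four pushes of 8, 10, 10 and 16 N.
- **Last checks:** The wrist view put the nose about 1.5 px (roughly 1 mm) from the predicted home position, which is within calibration error. The scene and side views showed the bar flat in the slot and the weight, roller and insert standing where they were.
- **Not measured:** I judged the bystanders by eye only. The force reading fell back to about zero after each stop, so the bar being home rests on the repeated stops and the image. No check failed or disagreed.

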